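# Seat the retainer ring of a stool swivel with a two-pin spanner

### The arm

A 6-joint arm with a two-finger parallel gripper is mounted at the origin on the work surface; the furniture and walls round the work are solid. World frame = base frame: x ahead of the robot, y to its left, z up, the work surface at z = 0. Lengths are in m, angles in rad, forces in N, time in s.
With the tool pointing down it reaches from about 0.25 to 0.85 m from the base axis. Payload 12.5 kg.
Tool frame: the origin (TCP) lies at the very end of the fingers, on their centre line; the grasp point (between the pads) lies 19 mm behind it; x points along the fingers, z is the direction in which the jaws open and shut, and the axes are right-handed (so a half turn about x gives the same grasp; the last joint's range is limited). The gripper opens to 93 mm and grips with 3 to 60 N. Pads are 15 mm wide; open, the fingers measure 128 mm over their backs; the gripper's body (75 mm by 188 mm) begins 65 mm behind the grasp point.
Start: joints at [1.065, 0.351, 1.652, -0, 1.139, -0.085], TCP at [0.225, 0.502, 0.219] pointing down, gripper open.
Joint ranges: [-2.75, 2.75], [-0.79, 2.1], [0.01, 2.65], [-1.57, 4.71], [0.07, 3.14], [-2.87, 2.87]. Speed limits (rad/s): [2.22, 2.22, 2.79, 3.14, 3.14, 3.14].

### API

Orientations are given as a rotation vector (axis times angle).
In Python, from bench import monitor, optics, ticket, finder gives the robot as it stands. The module is installed in compiled form; this text tells all that it offers.
- The arm moves only by the tool servo_tool, never from a script. Its argument "increments" is text: rows parted by semicolons, each of 4 numbers parted by spaces: the shift along the tool's x, y, z in m, then the turn about the tool's x in rad. In form: dx dy dz turn; .... A call has 1 to 5 rows; each row shifts and turns the commanded pose from where the row before left it, along the tool's axes as they then stand; what a row does not reach is not made up. A row lasts 1/8 s, in which the tool goes at most 62.5 mm and 10.7 degrees, less where a joint would pass 70% of its speed; a pose out of reach is approached as far as the arm can. A call is refused whole if a number of a shift passes 0.0625 or a number of a turn 0.188, either way. A call with a gripper value outside its range is refused whole. "jaw" is the finger opening in m, from 0 to 0.093, set as the call begins (left out, the last holds). The fingers move at their own pace and stop on an object; "grip_force" is the grip in N (left out, the last holds). Time passes only in rows, so rows that do not move let the fingers close. It gives the time, the measured TCP pose, the force and the opening at its end, in the units of the state.
- monitor.state(): the state, without advancing time (a new reading comes with each control period).
- optics.grab_frame(name): name is "scene" or "top" or "wrist"; returns (picture, depth): 400x640x3 uint8, red, green, blue; 400x640 float32, m along the optical axis (not along the pixel's ray), 0 where there is no reading.
- optics.camera_model(name): a dict with "fx", "fy", "cx", "cy" (pixels), "pose" (4x4, takes a point from camera to world coordinates); the wrist camera has in their place "mount" (4x4, takes a point from camera to tool coordinates, whose origin is the TCP and whose axes are the tool frame's). Camera axes: x right, y up, looking along -z (the intrinsics and any distortion apply to the point x, -y, -z); pixel columns grow to the right and rows downward; lengths in m; the calibration is good to about 2 mm. A picture is of the moment at which its call begins: read the wrist's pose just before it. camera_model takes no time and is no camera call.
- ticket.job_done(): hands the job in, once; it reports no verdict.
Trained networks look in the newest picture that a camera, given by its name, has taken for a name from the list of things; names that differ only in an ending like _2 or _b are one class to them, and where a whole thing is asked for, a point or a joint stands for the part that bears it (a point fixed in the world has none). Each returns a list of dicts, best first, with "conf" (0 to 1); they miss things now and then, are a little off and sometimes report something else, mostly with a low value. They report only what shows in the picture. A call takes as long as a camera call. They do not tell look-alikes from the thing itself.
- finder.boxes_of(camera, name): "at" ([column, row] in pixels, amid what is visible of it).
The state is a dict: "t": time; "joint_positions": joint angles; "dq": joint speeds; "tau": joint torques, N m; "eef_pos": TCP position; "orientation": TCP orientation; "contact_force": force on the tool from outside, world axes, zero at the start; "ft_torque": the same for the moment, N m; "opening": finger opening in m.
Only numpy, scipy, OpenCV 4.12 (cv2) and the standard library are available. Lean on these libraries where they do the work, as an engineer would, in place of code of your own. Each camera call takes 0.05 s, during which the arm holds its last target.

### The job

Finish tightening the brass retainer ring in the stool swivel: take the two-pin spanner out of its wooden stand, feel both pins gently into the ring's two holes, and turn the ring clockwise until it comes up firmly home on its shoulder, without forcing it past that. Then put the spanner back in its stand, upright and fully down, and leave the other things on the bench where they are.

Things in the scene. Friction and masses are not known exactly. Their poses are not given: they have to be found in the camera images.
- hub_rim (a point): Centre of the rim of the swivel's round grey steel hub, 53 mm above the bench; bore 66 mm across, outside 81 mm. The hub stands on a grey 142 mm square plate bolted to a 240 mm round plywood seat board (15 mm thick), which is screwed to the bench and does not move. Axes are the board's, z up along the hub's axis. The brass ring lies in the bore, its face 6 mm below.
- ring_face (a point): Centre of the brass retainer ring's top face, on the hub's axis; axes are the board's, not the ring's. Ring: 64 mm across, 8 mm thick, 28 mm opening, two upright 7 mm round through holes, each 21 mm from the centre. The line through the holes starts within 0.5 rad either side of this x axis; exactly where is not measured: feel or look for it. The pins need no more than 10 N.
- retainer (a joint): Turn of the brass ring in rad, growing clockwise seen from above (tightening); starts at -0.6 to -0.45. 0: it has come up on its shoulder and stops there. Until then it drags evenly (0.10 N m), so pins sliding on it at 5 N do not turn it, and it stays where it is left.
- washer (a joint): How far (rad) the spring washer under the shoulder is wound up by the ring, the same way round; near 0 (below 0.03) until the ring is at its shoulder, then it takes about 2 N m per rad, with 0.05 N m of drag. Firmly home means 0.05 or more while tightening (0.10 to 0.15 N m); past 0.2 (about 0.45 N m) it is crushed. Let go, it eases back; that does not matter.
- spanner_bar (a point): Centre of the cross bar of the loose steel T-handled two-pin spanner; grip here. Bar: 100 mm along this x, 16 mm thick along y, 15 mm high along z; z is the spanner's axis, up. A 12 mm round shank leads down to a round head, 59 mm across and 10 mm thick, whose flat underside is 78 mm below this point. About 0.4 kg.
- spanner_pins (a point): Point on the spanner's axis level with its two pin tips, 84 mm below the bar's centre, same axes. Pins: 5 mm across, round-nosed, 21 mm from the axis along +x and -x (in line with the bar), reaching 6 mm below the head's underside. Fully engaged, the head lies flat on the ring and this point is 6 mm below ring_face.
- stand_bore (a point): Spanner's turned wooden stand, fixed, 108 mm across, 38 mm high: centre of the ledge on which the spanner's head rests, 26 mm above the bench in a 66 mm round bore, open upward and 12 mm deep. A deeper 50 mm bore, 14 mm deep, takes the pins. In the stand the spanner may point any way; its pin point is then 6 mm below this point.
- glue_tin: Dark blue round tin, 70 mm across, 72 mm high, loose; origin at the centre of its underside. A bystander.
- thread_green: Standing wooden spool of green thread, 46 mm across, 55 mm high, loose; origin at the centre of its underside. A bystander.
- webbing_roll: Roll of jute webbing lying flat, 106 mm across, 50 mm high, loose; origin at the centre of its underside. A bystander.
- mug: Green mug with a handle, 86x125 mm and 96 mm high, loose; origin at the centre of its underside. A bystander.
There are look-alikes about, which are no part of the job. Leave any red look-alike of the part that bears spanner_bar alone.

How it is judged:
By the outcome, as a careful person would: the job done as asked, in the order asked, and still so for the second after the job is handed in, with the robot touching nothing.
It also fails if it takes over 70 s, if anything falls off the work surface, if the arm or the gripper's body presses on something with over 40 N, if the wrist force passes 120 N, or if a joint passes its speed limit or range.

## Working session

There is one attempt and no reset: what is moved stays moved. The work goes in short steps, Python scripts to look and compute and a tool call to move; the robot and the scene stay as the last step left them, time stands still between calls to the robot, and variables do not carry over. Pictures are saved under pics/ and viewed, and the job is handed in when it is done.

Besides the shell and the picture viewer there is one more tool, called after ">>>" as a command line: name --argument value ..., lists and objects as JSON in quotes. servo_tool: Moves the arm, as the interface text tells. Its arguments: {"type":"object","properties":{"increments":{"type":"string"},"jaw":{"type":"number"},"grip_force":{"type":"number"}},"required":["increments"]}

```bash
mkdir -p pics; ls; cat > h.py <<'E'
import numpy as np, cv2
from scipy.spatial.transform import Rotation as R
from bench import monitor, optics, ticket, finder
def save(n,p): cv2.imwrite('pics/'+n,cv2.cvtColor(p,cv2.COLOR_RGB2BGR))
def toolT():
    s=monitor.state(); T=np.eye(4); T[:3,:3]=R.from_rotvec(s['orientation']).as_matrix(); T[:3,3]=s['eef_pos']; return T
def camT(n):
    m=optics.camera_model(n)
    return m,(m['pose'] if n!='wrist' else toolT()@np.array(m['mount']))
def px(m,T,d,c,r):
    z=d
    p=np.array([(c-m['cx'])/m['fx']*z,-(r-m['cy'])/m['fy']*z,-z,1]); return (np.array(T)@p)[:3]
def cloud(m,T,D):
    r,c=np.mgrid[0:400,0:640]
    P=np.stack([(c-m['cx'])/m['fx']*D,-(r-m['cy'])/m['fy']*D,-D,np.ones_like(D)],-1)
    return (P@np.array(T).T)[...,:3]
def proj(m,T,p):
    q=np.linalg.inv(T)@np.append(p,1); return m['cx']+m['fx']*q[0]/-q[2], m['cy']-m['fy']*q[1]/-q[2]
E
python3 - <<'E'
from h import *
print(monitor.state())
for n in ['scene','top','wrist']:
    m,T=camT(n); p,d=optics.grab_frame(n); save(n+'0.png',p); np.savez(n+'0.npz',p=p,d=d,T=T)
    print(n,{k:(np.round(v,4).tolist() if k in('pose','mount') else v) for k,v in m.items()})
    for o in (['spanner_bar','ring_face','stand_bore','hub_rim'] if n!='wrist' else []):
        print(o,[(np.round(b['at'],1).tolist(),round(b['conf'],2)) for b in finder.boxes_of(n,o)][:4])
E
```

```text
pics
{'t': 0.0, 'joint_positions': array([ 1.06540478e+00,  3.51242556e-01,  1.65242224e+00, -2.71635032e-05,
        1.13910162e+00, -8.46015210e-02]), 'dq': array([ 1.15836168e-03, -1.36851950e-04, -3.58106636e-04, -1.26228743e-03,
       -4.59128424e-05,  2.29134819e-04]), 'tau': array([ 3.86468033e-03, -4.97332799e+01, -2.85244203e+01,  7.01019145e-02,
        2.57918111e-02, -9.02366105e-05]), 'eef_pos': array([0.2244806 , 0.50172523, 0.21809867]), 'orientation': array([-0.89451953,  1.38042049,  0.89357495]), 'contact_force': array([-0.72330826, -0.57464016,  0.80716529]), 'ft_torque': array([0.01131267, 0.02646242, 0.0052795 ]), 'opening': 0.09306321931662709}
scene {'fx': 514.2656320123697, 'fy': 514.2656320123697, 'cx': 319.06100334214705, 'cy': 200.77015899564654, 'pose': [[-0.8331, 0.2781, -0.4782, -0.1239], [-0.5528, -0.4498, 0.7015, 1.2123], [-0.02, 0.8488, 0.5284, 0.8213], [0.0, 0.0, 0.0, 1.0]]}
spanner_bar [([218.3, 295.9], 0.73), ([331.0, 198.4], 0.63)]
ring_face [([356.8, 177.6], 0.75), ([320.8, 182.1], 0.62)]
stand_bore [([327.2, 229.4], 0.88)]
hub_rim [([354.2, 178.8], 0.64), ([298.9, 200.3], 0.61)]
top {'fx': 519.6160285233221, 'fy': 519.6160285233221, 'cx': 318.927955881833, 'cy': 198.78009524186822, 'pose': [[0.0268, 0.9921, -0.1225, 0.3463], [-0.9996, 0.0273, 0.0024, 0.2271], [0.0057, 0.1223, 0.9925, 1.6109], [0.0, 0.0, 0.0, 1.0]]}
spanner_bar [([182.0, 189.3], 0.87), ([316.6, 209.0], 0.57)]
ring_face [([417.0, 207.3], 0.96)]
stand_bore [([319.0, 221.8], 0.55)]
hub_rim [([412.8, 209.3], 0.66), ([421.8, 203.9], 0.56)]
wrist {'fx': 332.68793645630683, 'fy': 332.68793645630683, 'cx': 315.3727219889215, 'cy': 201.04939152101153, 'mount': [[0.0001, 0.2686, -0.9632, -0.1667], [-0.0002, 0.9632, 0.2686, 0.0747], [1.0, 0.0002, 0.0001, 0.0006], [0.0, 0.0, 0.0, 1.0]]}
```

View pics/scene0.png

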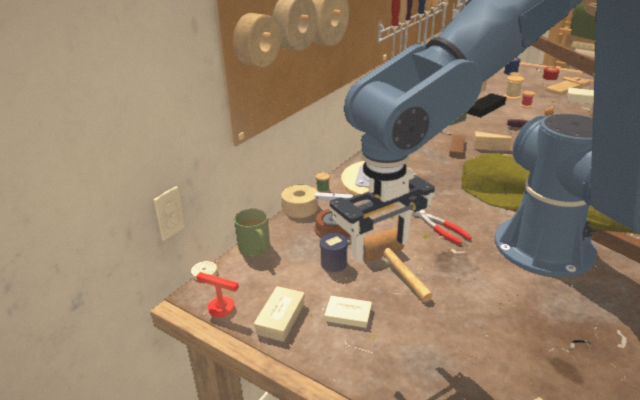

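View pics/top0.png

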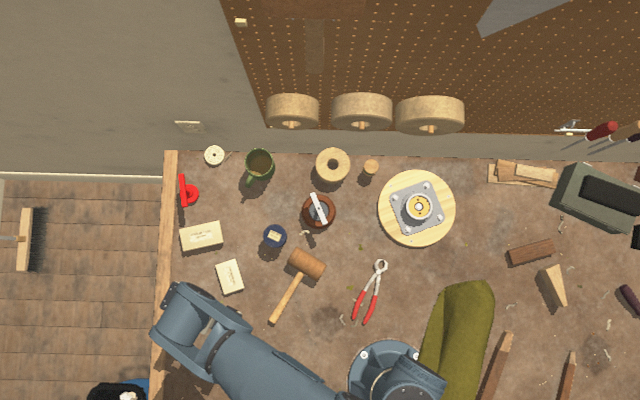

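View pics/wrist0.png

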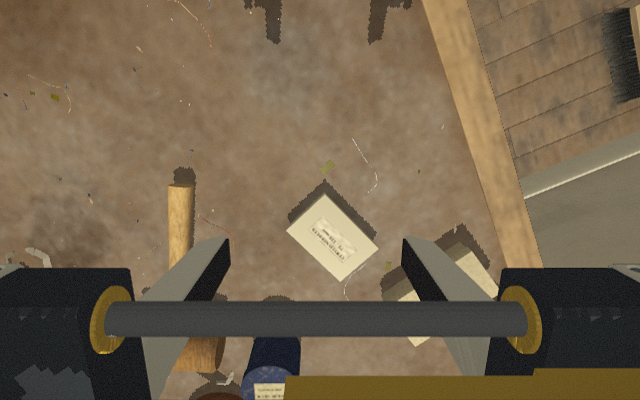

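The top view shows the steel spanner in the brown stand at about (318,209) and the brass ring in the hub at about (418,207). The red look-alike is at (187,190). The glue tin (275,236), webbing roll (332,165) and thread spool (370,167) stand nearby.

```bash
python3 - <<'E'
from h import *
f=np.load('top0.npz'); p,d=f['p'],f['d']; m,T=camT('top'); C=cloud(m,T,d)
cr=p[170:250,290:460]; save('topcrop.png',cv2.resize(cr,None,fx=4.7,fy=4.7,interpolation=cv2.INTER_CUBIC))
z=C[...,2]
def box(c0,c1,r0,r1,zl,zh,n):
    M=np.zeros_like(z,bool); M[r0:r1,c0:c1]=1; M&=(z>zl)&(z<zh)
    P=C[M]; c=P[:,:2].mean(0); e,v=np.linalg.eigh(np.cov((P[:,:2]-c).T)); print(n,len(P),np.round(c,4),'z',np.round(np.percentile(P[:,2],[5,50,95]),4),'ext',np.round([np.ptp(P[:,:2]@v[:,i]) for i in (0,1)],4),'dir',v[:,1],np.round((P[:,:2].min(0)+P[:,:2].max(0))/2,4))
box(295,345,185,235,.085,.14,'bar')
box(290,350,180,240,.03,.06,'stand')
box(295,345,185,235,.045,.08,'?')
box(370,465,160,255,.045,.065,'rim')
box(370,465,160,255,.010,.0175,'board')
box(370,465,160,255,.018,.024,'plate')
E
```

```text
bar 197 [0.5042 0.2258] z [0.1047 0.111  0.1163] ext [0.0163 0.099 ] dir [-0.91183875 -0.41054854] [0.5045 0.2269]
stand 618 [0.5069 0.2244] z [0.0317 0.037  0.0443] ext [0.0987 0.1636] dir [-0.80453367  0.59390705] [0.529  0.2187]
? 13 [0.5055 0.2117] z [0.0451 0.0463 0.0484] ext [0.0732 0.0909] dir [-0.07561445  0.99713713] [0.5089 0.225 ]
rim 532 [ 0.5472 -0.052 ] z [0.0457 0.0512 0.0583] ext [0.0819 0.2414] dir [0.64685692 0.76261139] [ 0.574  -0.0227]
board 2222 [ 0.525  -0.0766] z [0.0108 0.0146 0.0172] ext [0.3914 0.3646] dir [0.68329214 0.73014509] [ 0.5346 -0.0745]
plate 1175 [ 0.523  -0.0762] z [0.0182 0.0202 0.0233] ext [0.2783 0.2382] dir [-0.57627019  0.81725924] [ 0.5248 -0.0653]
```

View pics/topcrop.png

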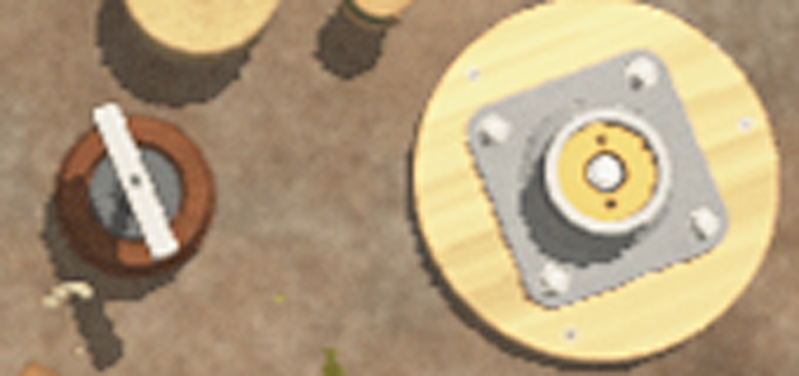

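```bash
cat >> h.py <<'E'
def plan(pos=None,yaw=None):
    """needed tool-frame shift & turn to put TCP at pos, tool y axis at yaw (mod pi)"""
    T=toolT(); A=T[:3,:3]
    y0=np.arctan2(A[1,1],A[0,1])
    out={'x_ax':A[:,0].round(4),'yaw_y':round(float(y0),4)}
    if pos is not None:
        out['shift_tool']=(A.T@(np.array(pos)-T[:3,3])).round(4)
    if yaw is not None:
        out['turn']=round(float(-((yaw-y0+np.pi/2)%np.pi-np.pi/2)),4)
    return out
E
python3 - <<'E'
from h import *
print(plan([.504,.226,.22],.423),monitor.state()['joint_positions'])
E
```

```text
{'x_ax': array([-0., -0., -1.]), 'yaw_y': 2.7209, 'shift_tool': array([-0.0014, -0.3677, -0.1378]), 'turn': -0.8437} [ 1.06541418e+00  3.50694291e-01  1.65181512e+00  6.44787789e-06
  1.13909978e+00 -8.46538700e-02]
```

>>> servo_tool --increments "0 -0.037 -0.014 0; 0 -0.037 -0.014 0; 0 -0.037 -0.014 0; 0 -0.037 -0.014 0; 0 -0.037 -0.014 0"

```text
t: 1.18
eef_pos: [0.3658, 0.3616, 0.2188]
orientation: [-0.894, 1.379, 0.894]
contact_force: [0.3, -0.0, -0.7]
opening: 0.0931
```

>>> servo_tool --increments "0 -0.037 -0.014 0; 0 -0.037 -0.014 0; 0 -0.037 -0.014 0; 0 -0.037 -0.014 0; 0 -0.03 -0.01 0"

```text
t: 1.8
eef_pos: [0.5014, 0.2284, 0.2187]
orientation: [-0.893, 1.379, 0.893]
contact_force: [0.4, 0.5, 0.4]
opening: 0.0932
```

>>> servo_tool --increments "0 0 0 -0.165; 0 0 0 -0.165; 0 0 0 -0.165; 0 0 0 -0.165; 0 0 0 -0.165"

```text
t: 2.42
eef_pos: [0.5004, 0.2296, 0.2186]
orientation: [-1.504, 0.987, 1.504]
contact_force: [-0.9, 1.2, -0.2]
opening: 0.0931
```

```bash
python3 - <<'E'
from h import *
m,T=camT('wrist'); p,d=optics.grab_frame('wrist'); save('wrist1.png',p); np.savez('wrist1.npz',p=p,d=d,T=T)
print(plan([.504,.226,.22],.423),monitor.state())
E
```

```text
{'x_ax': array([ 0., -0., -1.]), 'yaw_y': -2.7241, 'shift_tool': array([-0.0014, -0.0018, -0.0047]), 'turn': -0.0055} {'t': 2.475, 'joint_positions': array([ 3.45587183e-01,  3.51734131e-01,  1.65028542e+00, -5.51333958e-05,
        1.13954724e+00, -1.64267486e+00]), 'dq': array([ 0.00052537,  0.00131215, -0.00170501,  0.00174307, -0.0010772 ,
        0.2654866 ]), 'tau': array([ 2.58657656e-02, -4.97326863e+01, -2.84834325e+01,  2.67938030e-02,
        8.38134298e-02,  1.52559400e+00]), 'eef_pos': array([0.50042218, 0.22957706, 0.21864207]), 'orientation': array([-1.50976744,  0.98192336,  1.50966743]), 'contact_force': array([ 0.11543191, -0.01885481, -0.35031802]), 'ft_torque': array([0.09638576, 0.01412017, 0.01053148]), 'opening': 0.09274998429693672}
```

View pics/wrist1.png

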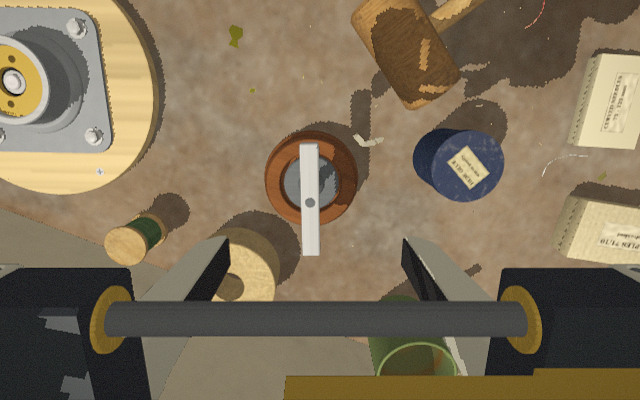

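```bash
python3 - <<'E'
from h import *
f=np.load('wrist1.npz'); p,d,T=f['p'],f['d'],f['T']; m,_=camT('wrist'); C=cloud(m,T,d)
z=C[...,2]
def box(c0,c1,r0,r1,zl,zh,n):
    M=np.zeros_like(z,bool); M[r0:r1,c0:c1]=1; M&=(z>zl)&(z<zh)
    P=C[M]; c=P[:,:2].mean(0); e,v=np.linalg.eigh(np.cov((P[:,:2]-c).T)); Q=P[:,:2]@v; mid=v@((np.percentile(Q,1,axis=0)+np.percentile(Q,99,axis=0))/2); print(n,len(P),np.round(c,4),'mid',mid.round(4),'z',np.round(np.percentile(P[:,2],[5,50,95]),4),'ext',np.round(np.ptp(Q,axis=0),4),'yaw',np.arctan2(v[1,1],v[0,1])%np.pi)
    return P
box(280,345,130,270,.1,.125,'bar')
P=box(255,365,125,235,.033,.043,'stand')
def circ(P):
    s=cv2.minEnclosingCircle(P[:,:2].astype(np.float32)); print(s)
circ(P)
print(plan())
E
```

```text
bar 2116 [0.5023 0.2257] mid [0.5043 0.2266] z [0.1105 0.1121 0.1133] ext [0.0166 0.0995] yaw 0.42643925772738456
stand 4383 [0.5021 0.2259] mid [0.5032 0.2258] z [0.035  0.0381 0.0398] ext [0.0973 0.0986] yaw 1.989669817022548
((0.5053163170814514, 0.22635340690612793), 0.049803413450717926)
{'x_ax': array([ 0., -0., -1.]), 'yaw_y': -2.7241}
```

```bash
python3 - <<'E'
from h import *
print(plan([.5043,.2264,.085],.4265))
E
```

```text
{'x_ax': array([ 0., -0., -1.]), 'yaw_y': -2.7241, 'shift_tool': array([ 0.1336, -0.0023, -0.0045]), 'turn': -0.009}
```

>>> servo_tool --increments "0.03 -0.002 -0.004 -0.009; 0.02 0 0 0; 0.02 0 0 0; 0.01 0 0 0; 0 0 0 0" --jaw 0.05

```text
t: 3.1
eef_pos: [0.5037, 0.2267, 0.1384]
orientation: [-1.506, 0.986, 1.507]
contact_force: [0.1, -0.2, 0.5]
opening: 0.0508
```

```bash
python3 - <<'E'
from h import *
print(plan([.5043,.2264,.085],.4265))
m,T=camT('wrist'); p,d=optics.grab_frame('wrist'); save('wrist2.png',p);C=cloud(m,T,d)
z=C[...,2]
M=(z>.1)&(z<.125)&(np.hypot(C[...,0]-.5043,C[...,1]-.2264)<.056)
P=C[M]; c=P[:,:2].mean(0); e,v=np.linalg.eigh(np.cov((P[:,:2]-c).T)); Q=P[:,:2]@v; mid=v@((np.percentile(Q,1,axis=0)+np.percentile(Q,99,axis=0))/2); print(len(P),c,mid,np.ptp(Q,axis=0),np.arctan2(v[1,1],v[0,1])%np.pi,np.median(P[:,2]))
E
```

```text
{'x_ax': array([-8.e-04, -2.e-04, -1.e+00]), 'yaw_y': -2.7295, 'shift_tool': array([ 0.0534, -0.0005, -0.0005]), 'turn': -0.0144}
3808 [0.49985717 0.22449534] [0.50297141 0.22582071] [0.01678563 0.09688913] 0.42450532435965505 0.11209200367171106
```

View pics/wrist2.png

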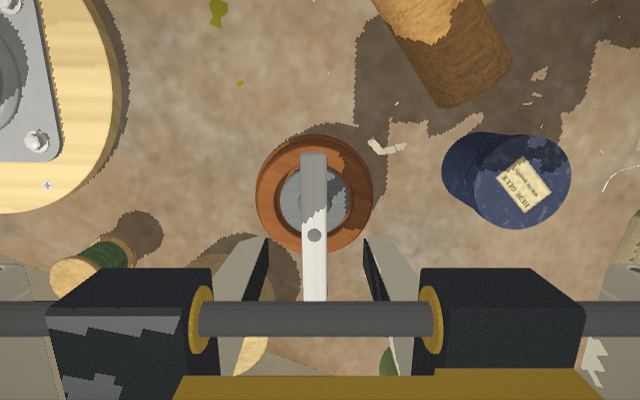

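>>> servo_tool --increments "0.02 0 0 -0.013; 0.02 0 0 0; 0.013 0 0 0; 0 0 0 0"

```text
t: 3.65
eef_pos: [0.5037, 0.2267, 0.0854]
orientation: [-1.515, 0.977, 1.516]
contact_force: [-0.9, -0.6, 0.7]
opening: 0.05
```

>>> servo_tool --increments "0 0 0 0; 0 0 0 0; 0 0 0 0; 0 0 0 0" --jaw 0.01 --grip_force 40

```text
t: 4.15
eef_pos: [0.504, 0.2267, 0.0858]
orientation: [-1.516, 0.976, 1.516]
contact_force: [-0.3, 0.7, -4.1]
opening: 0.0155
```

```bash
python3 - <<'E'
from h import *
s=monitor.state(); print(plan([.5043,.2264,.085],.4265), s['eef_pos'],s['contact_force'],s['ft_torque'],s['opening'])
E
```

```text
{'x_ax': array([ 4.e-04,  0.e+00, -1.e+00]), 'yaw_y': -2.7154, 'shift_tool': array([ 0.0008, -0.0002, -0.0004]), 'turn': -0.0003} [0.50395437 0.22668326 0.08584337] [-0.29681507  0.70676917 -4.08855536] [ 0.22324378  0.06307799 -0.04485258] 0.01546010223751084
```

>>> servo_tool --increments "-0.02 0 0 0; -0.03 0 0 0; -0.04 0 0 0; -0.04 0 0 0; -0.01 0 0 0" --grip_force 50

```text
t: 4.78
eef_pos: [0.5044, 0.2269, 0.2273]
orientation: [-1.517, 0.974, 1.514]
contact_force: [0.3, -1.1, -4.2]
opening: 0.0156
```

```bash
python3 - <<'E'
from h import *
f=np.load('top0.npz'); p,d=f['p'],f['d']; m,T=camT('top')
# ray at z=.047
for c,r in [(418,207)]:
    a=px(m,T,1,c,r);o=np.array(T)[:3,3]; t=(.047-o[2])/(a-o)[2]; h=o+t*(a-o); print(h)
s=monitor.state(); print(plan([h[0]-.0,h[1]+.10,.24],.13), s['eef_pos'],s['contact_force'],s['ft_torque'],s['opening'])
E
```

```text
[ 0.52248081 -0.07744595  0.047     ]
{'x_ax': array([ 0.0028,  0.001 , -1.    ]), 'yaw_y': -2.7154, 'shift_tool': array([-0.0129,  0.068 , -0.1936]), 'turn': 0.2962} [0.50442028 0.22692651 0.22729758] [ 0.3009752  -1.08295259 -4.24671215] [0.03012067 0.06169547 0.00717106] 0.015621393816702843
```

>>> servo_tool --increments "-0.01 0.015 -0.04 0; 0 0.015 -0.04 0; 0 0.015 -0.04 0; 0 0.015 -0.04 0; 0 0.008 -0.033 0"

```text
t: 5.4
eef_pos: [0.5209, 0.0213, 0.2339]
orientation: [-1.514, 0.978, 1.518]
contact_force: [0.6, 0.3, -3.6]
opening: 0.0158
```

>>> servo_tool --increments "0 0 0 0.15; 0 0 0 0.146; 0 0 0 0; 0 0 0 0"

```text
t: 5.9
eef_pos: [0.5213, 0.023, 0.2348]
orientation: [-1.306, 1.144, 1.308]
contact_force: [0.3, 0.3, -4.3]
opening: 0.0157
```

```bash
python3 - <<'E'
from h import *
m,T=camT('wrist'); p,d=optics.grab_frame('wrist'); save('wrist3.png',p); np.savez('wrist3.npz',p=p,d=d,T=T)
print(plan([.5225,-.0774,.24],.13),monitor.state()['eef_pos'])
E
```

```text
{'x_ax': array([-9.e-04,  0.e+00, -1.e+00]), 'yaw_y': -3.0086, 'shift_tool': array([-0.005 ,  0.0123, -0.0996]), 'turn': 0.003} [0.52145793 0.0229684  0.23503401]
```

View pics/wrist3.png

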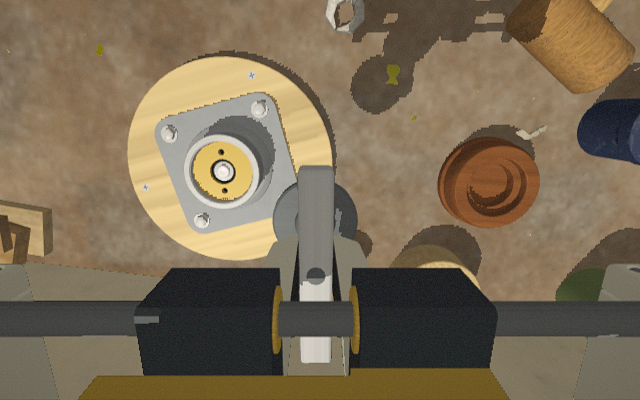

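```bash
python3 - <<'E'
from h import *
f=np.load('wrist3.npz'); p,d,T=f['p'],f['d'],f['T']; m,_=camT('wrist'); C=cloud(m,T,d)
save('ring3.png',cv2.resize(p[125:220,175:275],None,fx=6,fy=6,interpolation=cv2.INTER_CUBIC))
z=C[...,2]
M=(np.hypot(C[...,0]-.5225,C[...,1]+.0774)<.055)
P=C[M&(z>.049)&(z<.058)]; print(len(P),np.median(P[:,2]))
# annulus fit
from scipy.optimize import least_squares
r=least_squares(lambda q:np.hypot(P[:,0]-q[0],P[:,1]-q[1])-.0368,[.5225,-.0774]); print('rim',r.x)
print(cv2.minEnclosingCircle(P[:,:2].astype(np.float32)))
Q=C[M&(z>.043)&(z<.0495)&(p[...,0]>p[...,2].astype(int)+40)]; print('ring',len(Q),np.median(Q[:,2]),cv2.minEnclosingCircle(Q[:,:2].astype(np.float32)))
# rectify plane z=.047, 0.1mm/px
g=np.arange(-.04,.04,.0002); X,Y=np.meshgrid(g,g)
o=np.linalg.inv(T)
W=np.stack([.5225+X,-.0774+Y,np.full_like(X,.047),np.ones_like(X)],-1)@o.T
u=m['cx']+m['fx']*W[...,0]/-W[...,2]; v=m['cy']-m['fy']*W[...,1]/-W[...,2]
im=cv2.remap(p,u.astype(np.float32),v.astype(np.float32),cv2.INTER_CUBIC); save('rect3.png',cv2.resize(im,None,fx=1.4,fy=1.4))
E
```

```text
1772 0.05364662407809559
rim [ 0.52547189 -0.0760248 ]
((0.5258001685142517, -0.07657851278781891), 0.040739186108112335)
ring 2212 0.04770809989939778 ((0.5260183215141296, -0.07725241035223007), 0.032552529126405716)
```

View pics/rect3.png

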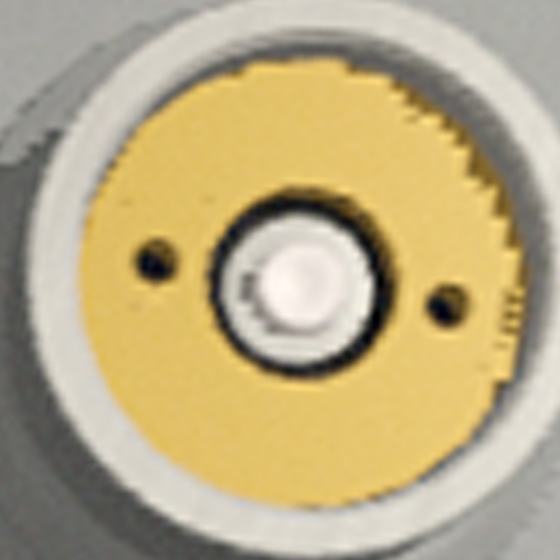

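```bash
python3 - <<'E'
from h import *
f=np.load('wrist3.npz'); p,d,T=f['p'],f['d'],f['T']; m,_=camT('wrist'); C=cloud(m,np.array(m['mount']),d)
M=np.zeros(d.shape,bool); M[160:368,295:338]=1
B=C[M&(abs(C[...,0]+.0265)<.005)]
print(len(B),np.median(B[:,0]),'y',B[:,1].min(),B[:,1].max(),'z',B[:,2].min(),B[:,2].max())
for lo in np.arange(-.06,.06,.01):
    S=B[(B[:,1]>lo)&(B[:,1]<lo+.01)]
    if len(S): print(round(lo,3),len(S),S[:,2].min().round(4),S[:,2].max().round(4),np.median(S[:,0]).round(4))
M=np.zeros(d.shape,bool); M[170:260,265:365]=1
H=C[M&(C[...,0]>.03)&(C[...,0]<.07)]
print('head',len(H),np.median(H[:,0]),H[:,1].min(),H[:,1].max(),H[:,2].min(),H[:,2].max())
save('sp3.png',cv2.resize(p[150:370,240:390],None,fx=2.7,fy=2.7,interpolation=cv2.INTER_CUBIC))
E
```

```text
5565 -0.02643549230962894 y -0.05132582338836242 0.04914763165793457 z -0.009019248627563333 0.010739615268701968
-0.06 21 -0.0052 0.0065 -0.0256
-0.05 515 -0.0073 0.0085 -0.0264
-0.04 307 -0.0072 0.0084 -0.0265
-0.02 264 -0.0074 0.0086 -0.0264
-0.01 626 -0.0073 0.0085 -0.0266
0.0 776 -0.009 0.0107 -0.0265
0.01 702 -0.0074 0.0086 -0.0265
0.02 759 -0.0074 0.0086 -0.0264
0.03 785 -0.0077 0.0089 -0.0264
0.04 810 -0.0076 0.0089 -0.0263
head 2146 0.0490381733129753 -0.014464048130784599 0.025398513606901263 -0.029332135297899572 0.029375469462871846
```

View pics/sp3.png

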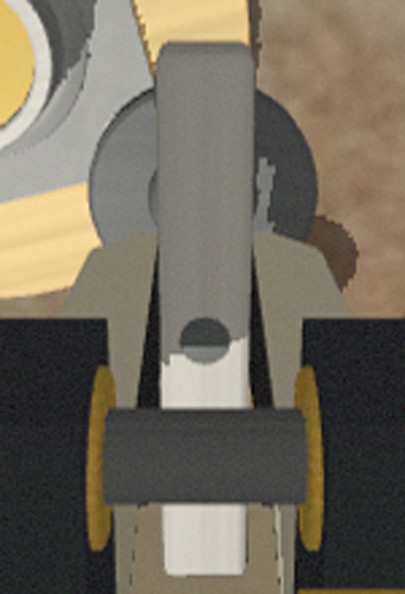

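```bash
python3 - <<'E'
from h import *
print(plan([.5247,-.0768,.145],.147))
E
```

```text
{'x_ax': array([-9.e-04,  0.e+00, -1.e+00]), 'yaw_y': -3.0086, 'shift_tool': array([ 0.09  ,  0.0099, -0.0993]), 'turn': -0.014}
```

>>> servo_tool --increments "0 0.004 -0.035 0; 0 0.004 -0.035 0; 0.01 0.002 -0.029 0; 0.03 0 0 -0.014; 0.03 0 0 0"

```text
t: 6.58
eef_pos: [0.5246, -0.0769, 0.1647]
orientation: [-1.316, 1.136, 1.315]
contact_force: [0.3, 0.1, -4.0]
opening: 0.0156
```

>>> servo_tool --increments "0.02 0 0 0; 0 0 0 0; 0 0 0 0"

```text
t: 6.95
eef_pos: [0.5251, -0.0766, 0.1464]
orientation: [-1.316, 1.137, 1.314]
contact_force: [-0.1, -0.3, -4.2]
opening: 0.0158
```

```bash
python3 - <<'E'
from h import *
s=monitor.state(); print(plan([.5247,-.0768,.145],.147),s['contact_force'],s['ft_torque'])
m,T=camT('wrist'); p,d=optics.grab_frame('wrist'); save('wrist4.png',p); np.savez('wrist4.npz',p=p,d=d,T=T)
m,T=camT('top'); p,d=optics.grab_frame('scene'); save('scene4.png',p)
E
```

```text
{'x_ax': array([ 1.e-03, -3.e-04, -1.e+00]), 'yaw_y': -2.9965, 'shift_tool': array([ 0.0014,  0.0004, -0.0001]), 'turn': -0.0019} [-0.11408501 -0.31493818 -4.16616632] [ 0.00314655 -0.01504596  0.03673036]
```

View pics/wrist4.png

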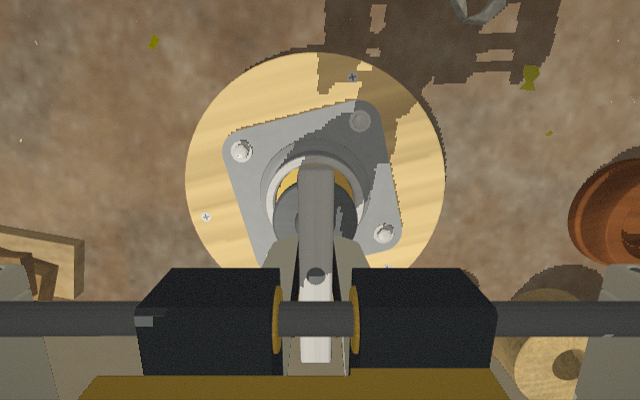

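>>> servo_tool --increments "0.01 0 0 0; 0.01 0 0 0; 0.01 0 0 0; 0 0 0 0; 0 0 0 0"

```text
t: 7.68
eef_pos: [0.5248, -0.0766, 0.1157]
orientation: [-1.315, 1.137, 1.315]
contact_force: [0.1, 0.1, -4.2]
opening: 0.0157
```

>>> servo_tool --increments "0.001 0 0 0; 0.001 0 0 0; 0.001 0 0 0; 0 0 0 0; 0 0 0 0"

```text
t: 8.3
eef_pos: [0.5247, -0.0766, 0.1127]
orientation: [-1.315, 1.137, 1.315]
contact_force: [-0.5, -0.7, -3.9]
opening: 0.0154
```

>>> servo_tool --increments "0.0005 0 0 0; 0.0005 0 0 0; 0.0005 0 0 0; 0 0 0 0"

```text
t: 8.8
eef_pos: [0.5246, -0.0766, 0.1111]
orientation: [-1.315, 1.138, 1.315]
contact_force: [-0.7, 0.4, -3.9]
opening: 0.0158
```

>>> servo_tool --increments "0.0005 0 0 0; 0.0005 0 0 0; 0 0 0 0"

```text
t: 9.18
eef_pos: [0.5246, -0.0766, 0.1101]
orientation: [-1.315, 1.138, 1.315]
contact_force: [-0.1, -0.1, -4.3]
opening: 0.0159
```

>>> servo_tool --increments "0.0005 0 0 0; 0.0005 0 0 0; 0.0005 0 0 0; 0 0 0 0"

```text
t: 9.68
eef_pos: [0.5246, -0.0766, 0.1086]
orientation: [-1.315, 1.138, 1.315]
contact_force: [0.1, -0.4, -4.2]
opening: 0.0153
```

>>> servo_tool --increments "0.0005 0 0 0; 0.0005 0 0 0; 0 0 0 0"

```text
t: 10.05
eef_pos: [0.5246, -0.0766, 0.1076]
orientation: [-1.315, 1.138, 1.315]
contact_force: [-0.7, 0.2, -4.0]
opening: 0.0156
```

```bash
python3 - <<'E'
from h import *
s=monitor.state(); print(plan(),s['eef_pos'],s['contact_force'],s['ft_torque'])
E
```

```text
{'x_ax': array([-0., -0., -1.]), 'yaw_y': -2.9974} [ 0.52463822 -0.07660227  0.10759927] [-0.6568152   0.24701949 -4.01721691] [ 0.04906239 -0.02524291 -0.00982457]
```

>>> servo_tool --increments "0.0005 0 0 0; 0.0005 0 0 0; 0 0 0 0"

```text
t: 10.42
eef_pos: [0.5247, -0.0766, 0.1067]
orientation: [-1.315, 1.137, 1.315]
contact_force: [-0.2, 0.4, -2.7]
opening: 0.0156
```

>>> servo_tool --increments "0.0004 0 0 0; 0 0 0 0"

```text
t: 10.68
eef_pos: [0.5249, -0.0767, 0.1066]
orientation: [-1.315, 1.137, 1.314]
contact_force: [-1.5, -0.0, 1.8]
opening: 0.0156
```

>>> servo_tool --increments "0.0003 0 0 0; 0 0 0 0"

```text
t: 10.92
eef_pos: [0.525, -0.0767, 0.1065]
orientation: [-1.315, 1.137, 1.314]
contact_force: [-1.7, -0.6, 6.0]
opening: 0.0156
```

>>> servo_tool --increments "-0.0004 0 0 0; 0 0 0 0.03; 0 0 0 0.03; 0 0 0 0; 0 0 0 0"

```text
t: 11.55
eef_pos: [0.5248, -0.0766, 0.1065]
orientation: [-1.271, 1.168, 1.27]
contact_force: [-0.9, -0.4, 5.8]
opening: 0.0156
```

```bash
cat >ft.py <<'E'
from h import *
s=monitor.state(); print(plan()['yaw_y'],plan()['x_ax'],s['eef_pos'].round(4),s['contact_force'].round(2),s['ft_torque'].round(3),s['tau'][5].round(3))
E
python3 ft.py
```

```text
-3.0577 [ 5.e-04 -1.e-04 -1.e+00] [ 0.5248 -0.0766  0.1065] [-0.88 -0.36  5.82] [0.056 0.197 0.036] 0.018
```

>>> servo_tool --increments "-0.0004 0 0 0; -0.0004 0 0 0; 0 0 0 0"

```text
t: 11.92
eef_pos: [0.5245, -0.0765, 0.1068]
orientation: [-1.271, 1.168, 1.271]
contact_force: [0.7, -0.8, -3.5]
opening: 0.0153
```

```bash
python3 ft.py
```

```text
-3.0574 [-5.e-04  1.e-04 -1.e+00] [ 0.5245 -0.0765  0.1068] [ 0.68 -0.83 -3.48] [-0.023 -0.21  -0.016] 0.009
```

>>> servo_tool --increments "0.0002 0 0 0.03; 0 0 0 0.03; 0 0 0 0.03; 0 0 0 0; 0 0 0 0"

```text
t: 12.55
eef_pos: [0.5246, -0.0766, 0.1068]
orientation: [-1.205, 1.212, 1.205]
contact_force: [0.5, -0.9, -3.6]
opening: 0.0154
```

```bash
python3 ft.py
```

```text
3.1359 [-2.e-04  1.e-04 -1.e+00] [ 0.5246 -0.0766  0.1068] [ 0.51 -0.92 -3.56] [-0.27  -0.127  0.096] 0.067
```

>>> servo_tool --increments "0 0 0.0001 0.05; 0 0 0 0.05; 0 0 0.0001 0.05; 0 0 0 0; 0 0 0 0"

```text
t: 13.18
eef_pos: [0.5246, -0.0764, 0.1069]
orientation: [-1.095, 1.278, 1.095]
contact_force: [-0.1, -1.3, -5.3]
opening: 0.0154
```

```bash
python3 ft.py
```

```text
2.987 [-1.e-04 -0.e+00 -1.e+00] [ 0.5246 -0.0764  0.1069] [-0.06 -1.33 -5.34] [-0.369 -0.112  0.043] 0.056
```

>>> servo_tool --increments "0 0 0.0001 0.05; 0 0 0 0.05; 0 0 0 0.03; 0 0 0 0; 0 0 0 0"

```text
t: 13.8
eef_pos: [0.5247, -0.0763, 0.1069]
orientation: [-0.997, 1.331, 0.997]
contact_force: [-0.6, -0.5, -4.4]
opening: 0.0157
```

```bash
python3 ft.py
```

```text
2.8566 [-0.  0. -1.] [ 0.5247 -0.0763  0.1069] [-0.61 -0.53 -4.43] [-0.346 -0.132  0.094] 0.069
```

```bash
cat >ft.py <<'E'
from h import *
F=[];Q=[]
for i in range(5):
    s=monitor.state(); F.append(np.r_[s['contact_force'],s['ft_torque'],s['tau'][5]])
    if i<4: optics.grab_frame('scene')
print(round(plan()['yaw_y']-2*np.pi*(plan()['yaw_y']>0),4),s['eef_pos'].round(4),np.mean(F,0).round(3),'tz sd',np.std(F,0)[5].round(3))
E
python3 ft.py
```

```text
-3.4271 [ 0.5246 -0.0763  0.1069] [ 0.191 -1.426 -4.777 -0.363 -0.139  0.071  0.062] tz sd 0.017
```

>>> servo_tool --increments "0 0 0 0.03; 0 0 0 0; 0 0 0 0"

```text
t: 14.38
eef_pos: [0.5247, -0.0763, 0.1069]
orientation: [-0.974, 1.342, 0.974]
contact_force: [1.0, -0.7, -5.9]
opening: 0.0159
```

```bash
python3 ft.py
```

```text
-3.4573 [ 0.5246 -0.0763  0.1069] [ 0.428 -1.28  -5.394 -0.301 -0.127  0.07   0.066] tz sd 0.029
```

>>> servo_tool --increments "0 0 0 0.03; 0 0 0 0; 0 0 0 0"

```text
t: 14.95
eef_pos: [0.5247, -0.0763, 0.1069]
orientation: [-0.951, 1.353, 0.951]
contact_force: [0.6, -0.2, -5.6]
opening: 0.0158
```

```bash
python3 ft.py
```

```text
-3.4874 [ 0.5247 -0.0763  0.1069] [ 0.582 -1.117 -5.35  -0.27  -0.169  0.071  0.068] tz sd 0.014
```

>>> servo_tool --increments "0 0 0 0.03; 0 0 0 0; 0 0 0 0"

```text
t: 15.52
eef_pos: [0.5247, -0.0763, 0.1069]
orientation: [-0.928, 1.364, 0.928]
contact_force: [0.0, -0.8, -5.8]
opening: 0.0155
```

```bash
python3 ft.py
```

```text
-3.5174 [ 0.5247 -0.0763  0.1069] [ 0.461 -0.86  -5.468 -0.291 -0.169  0.058  0.068] tz sd 0.019
```

>>> servo_tool --increments "0 0 0 0.03; 0 0 0 0; 0 0 0 0"

```text
t: 16.1
eef_pos: [0.5247, -0.0763, 0.1069]
orientation: [-0.905, 1.374, 0.905]
contact_force: [1.2, -1.1, -5.4]
opening: 0.0155
```

```bash
python3 ft.py
```

```text
-3.5473 [ 0.5247 -0.0763  0.1069] [ 1.117 -1.176 -5.41  -0.24  -0.195  0.053  0.069] tz sd 0.01
```

>>> servo_tool --increments "0 0 0 0.03; 0 0 0 0; 0 0 0 0"

```text
t: 16.68
eef_pos: [0.5247, -0.0763, 0.107]
orientation: [-0.883, 1.384, 0.882]
contact_force: [1.4, -0.5, -5.0]
opening: 0.0155
```

```bash
python3 ft.py
```

```text
-3.5774 [ 0.5247 -0.0763  0.1069] [ 1.13  -0.565 -5.874 -0.222 -0.212  0.038  0.069] tz sd 0.044
```

>>> servo_tool --increments "0 0 0 0.03; 0 0 0 0; 0 0 0 0"

```text
t: 17.25
eef_pos: [0.5247, -0.0763, 0.1069]
orientation: [-0.86, 1.394, 0.86]
contact_force: [0.3, -1.1, -6.3]
opening: 0.0155
```

```bash
python3 ft.py
```

```text
-3.6074 [ 0.5247 -0.0763  0.1069] [ 1.038 -0.819 -5.752 -0.194 -0.244  0.058  0.077] tz sd 0.025
```

>>> servo_tool --increments "0 0 0 0.03; 0 0 0 0; 0 0 0 0"

```text
t: 17.82
eef_pos: [0.5247, -0.0763, 0.107]
orientation: [-0.837, 1.404, 0.837]
contact_force: [0.8, -0.7, -5.3]
opening: 0.0152
```

```bash
python3 ft.py
```

```text
-3.6374 [ 0.5247 -0.0763  0.1069] [ 0.962 -0.926 -5.964 -0.166 -0.271  0.128  0.123] tz sd 0.031
```

>>> servo_tool --increments "0 0 0 0.03; 0 0 0 0; 0 0 0 0"

```text
t: 18.4
eef_pos: [0.5247, -0.0763, 0.1069]
orientation: [-0.814, 1.413, 0.814]
contact_force: [1.6, -0.4, -5.6]
opening: 0.0156
```

```bash
python3 ft.py
```

```text
-3.6673 [ 0.5247 -0.0763  0.1069] [ 1.519 -0.379 -5.74  -0.153 -0.289  0.149  0.169] tz sd 0.014
```

>>> servo_tool --increments "0 0 0 0.03; 0 0 0 0; 0 0 0 0"

```text
t: 18.98
eef_pos: [0.5247, -0.0763, 0.107]
orientation: [-0.791, 1.422, 0.791]
contact_force: [2.3, 0.4, -5.8]
opening: 0.0158
```

```bash
python3 ft.py
```

```text
-3.6973 [ 0.5247 -0.0763  0.1069] [ 1.628 -0.332 -6.383 -0.112 -0.341  0.202  0.216] tz sd 0.033
```

>>> servo_tool --increments "0 0 0 0.025; 0 0 0 0; 0 0 0 0"

```text
t: 19.55
eef_pos: [0.5247, -0.0763, 0.1069]
orientation: [-0.772, 1.429, 0.772]
contact_force: [2.3, -0.3, -5.4]
opening: 0.0155
```

```bash
python3 ft.py
```

```text
-3.7224 [ 0.5247 -0.0763  0.1069] [ 1.856 -0.536 -6.062 -0.147 -0.355  0.257  0.265] tz sd 0.036
```

>>> servo_tool --increments "0 0 0 -0.05; 0 0 0 -0.05; 0 0 0 0; 0 0 0 0"

```text
t: 20.25
eef_pos: [0.5247, -0.0763, 0.1069]
orientation: [-0.847, 1.399, 0.847]
contact_force: [1.5, -0.4, -5.5]
opening: 0.0159
```

```bash
python3 ft.py
```

```text
-3.6228 [ 0.5247 -0.0763  0.1069] [ 1.226 -0.869 -5.472 -0.156 -0.291  0.121  0.138] tz sd 0.021
```

```bash
cat > bar.py <<'E'
from h import *
import sys
m,_=camT('wrist'); p,d=optics.grab_frame('wrist'); save(sys.argv[1],p); np.savez(sys.argv[1][:-4]+'.npz',p=p,d=d,T=toolT()@m['mount'])
C=cloud(m,np.array(m['mount']),d)
M=np.zeros(d.shape,bool); M[150:375,280:355]=1
B=C[M&(abs(C[...,0]+.0265)<.004)]
print('y',B[:,1].min(),B[:,1].max())
ys=[];zs=[]
for lo in np.arange(-.048,.048,.004):
    S=B[(B[:,1]>lo)&(B[:,1]<lo+.004)]
    if len(S)>30 and abs(np.ptp(S[:,2])-.016)<.0012: ys.append(lo+.002); zs.append((S[:,2].min()+S[:,2].max())/2)
print(len(ys),np.polyfit(ys,zs,1))
E
python3 bar.py wrist5.png; python3 - <<'E'
from h import *
f=np.load('wrist3.npz')
E
```

```text
y -0.050457544475401406 0.049570713374309815
18 [-0.0053084   0.00064965]
```

View pics/wrist5.png

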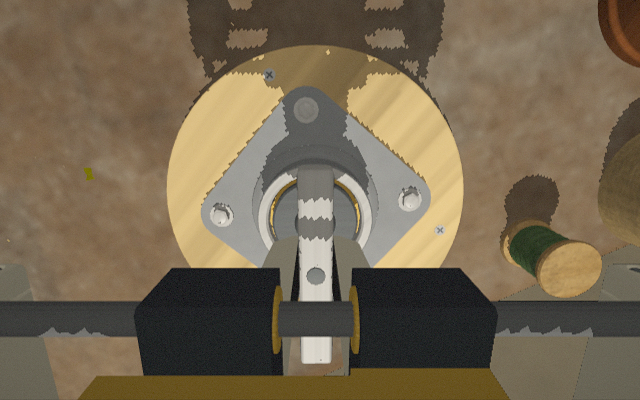

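>>> servo_tool --increments "0 0 0 -0.04; 0 0 0 0; 0 0 0 0"

```text
t: 20.88
eef_pos: [0.5246, -0.0763, 0.107]
orientation: [-0.878, 1.386, 0.878]
contact_force: [-0.5, -1.3, -3.7]
opening: 0.0154
```

```bash
python3 ft.py
```

```text
-3.5828 [ 0.5247 -0.0763  0.107 ] [ 0.302 -0.71  -3.758 -0.124 -0.113  0.032  0.043] tz sd 0.022
```

>>> servo_tool --increments "0 0 0 -0.04; 0 0 0 0; 0 0 0 0"

```text
t: 21.45
eef_pos: [0.5246, -0.0763, 0.1069]
orientation: [-0.908, 1.373, 0.909]
contact_force: [-0.3, -0.3, -3.8]
opening: 0.0155
```

```bash
python3 ft.py
```

```text
-3.5428 [ 0.5246 -0.0763  0.1069] [ 0.247 -0.47  -4.265  0.032 -0.    -0.008  0.005] tz sd 0.048
```

>>> servo_tool --increments "-0.001 0 0 0; -0.001 0 0 0; -0.002 0 0 0; -0.003 0 0 0; -0.003 0 0 0"

```text
t: 22.28
eef_pos: [0.5247, -0.0763, 0.1172]
orientation: [-0.909, 1.373, 0.909]
contact_force: [-0.0, 0.1, -4.6]
opening: 0.0156
```

>>> servo_tool --increments "-0.02 0 0 0; -0.03 0 0 0; -0.04 0 0 0; -0.03 0 0 0; 0 0 0 0"

```text
t: 22.9
eef_pos: [0.5255, -0.0765, 0.2388]
orientation: [-0.911, 1.37, 0.906]
contact_force: [0.4, 0.2, -5.0]
opening: 0.0155
```

```bash
python3 - <<'E'
from h import *
s=monitor.state(); print(plan([.5257,.023,.235],.133),s['eef_pos'],s['contact_force'],s['joint_positions'])
E
```

```text
{'x_ax': array([ 4.e-03, -9.e-04, -1.e+00]), 'yaw_y': 2.7408, 'shift_tool': array([0.0037, 0.0387, 0.0917]), 'turn': -0.5338} [ 0.52553046 -0.07649201  0.23876099] [ 0.4050426   0.18605546 -4.98362251] [-2.32216033e-01  2.93462831e-01  1.67959813e+00  1.52441144e-05
  1.16439487e+00 -1.40219205e+00]
```

>>> servo_tool --increments "0.003 0.013 0.031 0; 0 0.013 0.031 0; 0 0.013 0.03 0; 0 0 0 -0.17; 0 0 0 -0.17"

```text
t: 23.52
eef_pos: [0.5239, 0.0241, 0.232]
orientation: [-1.168, 1.236, 1.171]
contact_force: [-0.1, 0.0, -4.1]
opening: 0.0153
```

>>> servo_tool --increments "0 0 0 -0.17; 0 0 0 0; 0 0 0 0"

```text
t: 23.9
eef_pos: [0.5243, 0.0236, 0.2331]
orientation: [-1.286, 1.158, 1.287]
contact_force: [-0.5, -0.8, -4.2]
opening: 0.0157
```

```bash
python3 bar.py wrist6.png; python3 - <<'E'
from h import *
f=np.load('wrist6.npz'); p,d,T=f['p'],f['d'],f['T']; m,_=camT('wrist')
g=np.arange(-.04,.04,.0002); X,Y=np.meshgrid(g,g)
W=np.stack([.5257+X,-.0767+Y,np.full_like(X,.047),np.ones_like(X)],-1)@np.linalg.inv(T).T
u=m['cx']+m['fx']*W[...,0]/-W[...,2]; v=m['cy']-m['fy']*W[...,1]/-W[...,2]
im=cv2.remap(p,u.astype(np.float32),v.astype(np.float32),cv2.INTER_CUBIC); save('rect6.png',cv2.resize(im,None,fx=1.4,fy=1.4))
print(plan([.504,.2267,.2273],.4262),monitor.state()['eef_pos'])
E
```

```text
y -0.050874870796159016 0.04921659395503672
18 [0.00050435 0.00063485]
{'x_ax': array([-9.e-04,  0.e+00, -1.e+00]), 'yaw_y': -3.0355, 'shift_tool': array([ 0.006 , -0.0012,  0.2041]), 'turn': -0.3201} [0.52442366 0.02361154 0.23331121]
```

View pics/rect6.png

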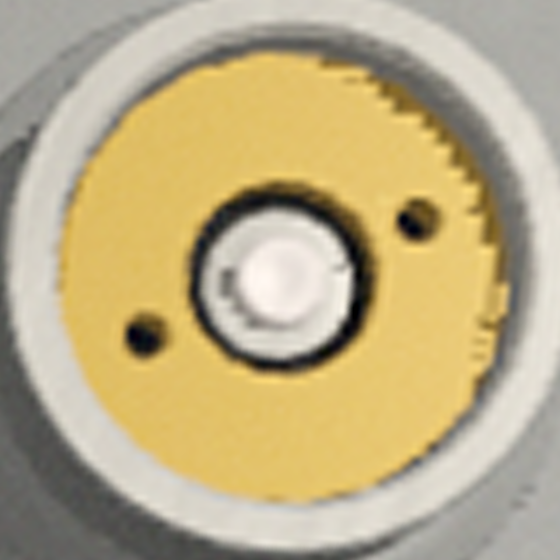

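View pics/wrist6.png

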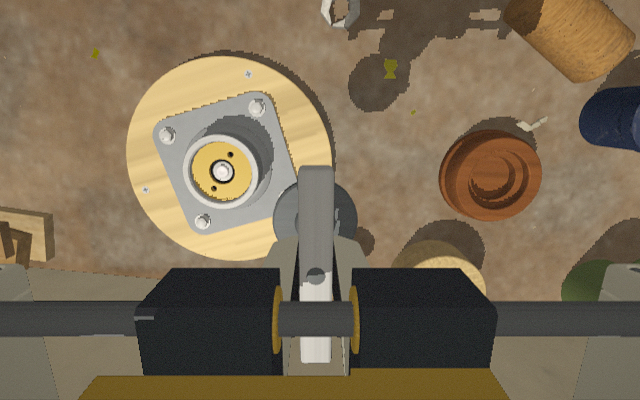

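The ring's holes are now at -0.405 rad, from 0.147 before, so it has turned 0.55 rad, which is in the expected range. The bar hasn't slipped in the grip. Next I'll return the spanner.

>>> servo_tool --increments "0 0 0.04 0; 0 0 0.041 0; 0 0 0.041 0; 0 0 0.041 0; 0 -0.001 0.041 0"

```text
t: 24.58
eef_pos: [0.5031, 0.2278, 0.2337]
orientation: [-1.287, 1.157, 1.287]
contact_force: [1.2, -0.7, -3.3]
opening: 0.0157
```

>>> servo_tool --increments "0 0 0 -0.16; 0 0 0 -0.16; 0 0 0 0; 0 0 0 0"

```text
t: 25.08
eef_pos: [0.5034, 0.2264, 0.2338]
orientation: [-1.515, 0.978, 1.515]
contact_force: [0.6, -1.3, -3.9]
opening: 0.0154
```

```bash
python3 bar.py wrist7.png; python3 - <<'E'
from h import *
print(plan([.504,.2267,.0858],.4262),monitor.state()['eef_pos'],monitor.state()['dq'].round(3))
E
```

```text
y -0.051595252101836936 0.04901718578062399
18 [0.00076552 0.00052992]
{'x_ax': array([-1.e-04, -0.e+00, -1.e+00]), 'yaw_y': -2.7161, 'shift_tool': array([ 0.148 , -0.0007,  0.    ]), 'turn': -0.0007} [0.50342802 0.22641409 0.23383473] [-0.001 -0.002 -0.002 -0.001 -0.001 -0.016]
```

View pics/wrist7.png

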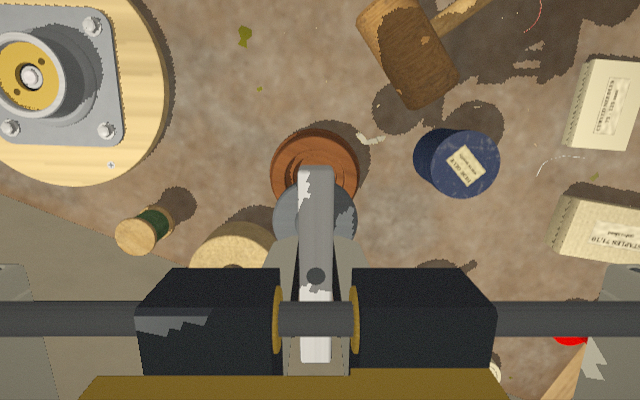

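Aligned over the stand, so I'll lower it.

>>> servo_tool --increments "0.03 -0.0007 0 0; 0.03 0 0 0; 0.03 0 0 0; 0.02 0 0 0; 0.01 0 0 0"

```text
t: 25.75
eef_pos: [0.5038, 0.2266, 0.113]
orientation: [-1.516, 0.977, 1.517]
contact_force: [0.0, 0.1, -4.4]
opening: 0.0155
```

>>> servo_tool --increments "0.005 0 0 0; 0.005 0 0 0; 0.005 0 0 0; 0.005 0 0 0; 0 0 0 0"

```text
t: 26.38
eef_pos: [0.5039, 0.2268, 0.0937]
orientation: [-1.518, 0.975, 1.518]
contact_force: [0.4, 0.9, -3.1]
opening: 0.0158
```

>>> servo_tool --increments "0.003 0 0 0; 0.002 0 0 0; 0.001 0 0 0; 0 0 0 0; 0 0 0 0"

```text
t: 27.0
eef_pos: [0.5041, 0.2268, 0.088]
orientation: [-1.518, 0.975, 1.518]
contact_force: [0.1, 0.4, -2.7]
opening: 0.0156
```

>>> servo_tool --increments "0.001 0 0 0; 0.0005 0 0 0; 0.0005 0 0 0; 0 0 0 0; 0 0 0 0"

```text
t: 27.62
eef_pos: [0.504, 0.2268, 0.086]
orientation: [-1.518, 0.975, 1.518]
contact_force: [-0.8, 0.3, -4.6]
opening: 0.016
```

>>> servo_tool --increments "0.0003 0 0 0; 0 0 0 0; 0 0 0 0"

```text
t: 28.0
eef_pos: [0.5042, 0.2268, 0.0858]
orientation: [-1.518, 0.974, 1.518]
contact_force: [-0.4, -0.3, -1.3]
opening: 0.0151
```

Contact came at 0.0858, the height it was picked up at, so it's seated. Opening the jaws gently.

>>> servo_tool --increments "0.0002 0 0 0; 0 0 0 0"

```text
t: 28.25
eef_pos: [0.5042, 0.2268, 0.0857]
orientation: [-1.518, 0.974, 1.518]
contact_force: [-0.9, -1.7, 4.0]
opening: 0.0157
```

>>> servo_tool --increments "0 0 0 0; 0 0 0 0; 0 0 0 0; 0 0 0 0" --jaw 0.05

```text
t: 28.75
eef_pos: [0.504, 0.2269, 0.0854]
orientation: [-1.518, 0.975, 1.518]
contact_force: [0.1, -0.3, -0.3]
opening: 0.0481
```

>>> servo_tool --increments "-0.02 0 0 0; -0.03 0 0 0; -0.04 0 0 0; -0.04 0 0 0; 0 0 0 0"

```text
t: 29.38
eef_pos: [0.5053, 0.2273, 0.2182]
orientation: [-1.52, 0.97, 1.514]
contact_force: [-0.7, -0.2, -0.1]
opening: 0.0501
```

```bash
python3 - <<'E'
from h import *
m,T=camT('wrist'); p,d=optics.grab_frame('wrist'); save('wrist8.png',p);C=cloud(m,T,d)
z=C[...,2]
M=(z>.1)&(z<.125)&(np.hypot(C[...,0]-.5043,C[...,1]-.2264)<.056)
P=C[M]; c=P[:,:2].mean(0); e,v=np.linalg.eigh(np.cov((P[:,:2]-c).T)); Q=P[:,:2]@v; mid=v@((np.percentile(Q,1,axis=0)+np.percentile(Q,99,axis=0))/2); print(len(P),c,mid,np.ptp(Q,axis=0),np.arctan2(v[1,1],v[0,1])%np.pi,np.median(P[:,2]))
A=np.c_[P,np.ones(len(P))]; print(np.linalg.lstsq(np.c_[P[:,:2]-c,np.ones(len(P))],P[:,2],rcond=None)[0])
p,d=optics.grab_frame('top'); save('top8.png',p); s=monitor.state(); print(s['t'],s['eef_pos'],s['contact_force'])
E
```

```text
2166 [0.50257912 0.22613878] [0.50445565 0.22703095] [0.01662554 0.09945653] 0.427538652222343 0.11204723698640362
[ 0.00512814 -0.0067657   0.11195471]
29.475 [0.50381882 0.22675157 0.21500694] [-0.93069422  0.04987626  0.07928293]
```

View pics/wrist8.png

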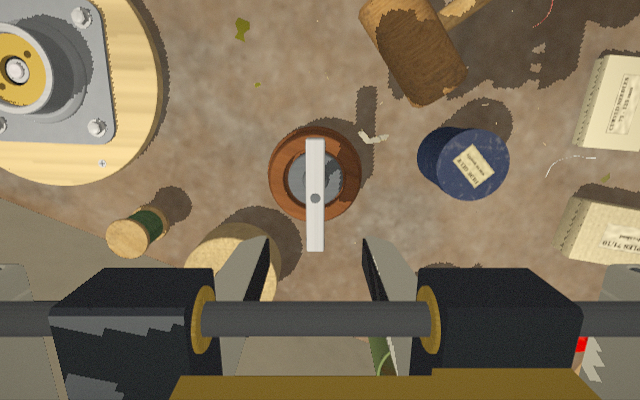

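View pics/top8.png

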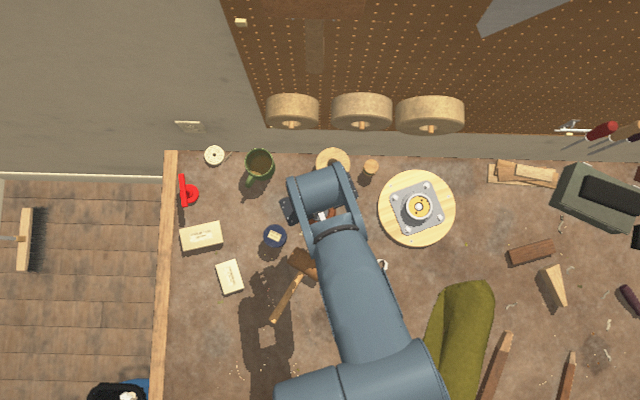

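The spanner stands upright in the stand, with its bar top at 0.112 m and level, as at the start. The tin, spool, webbing roll, mug and red look-alike are all where they were, so I'm handing in.

```bash
python3 -c "
from bench import ticket
print(ticket.job_done())"
```

```text
the job is handed in; nothing more can be done
None
```

I tightened the retainer ring until it was firmly home on its shoulder, put the spanner back in its stand, and handed the job in at about 29.5 s.

- **Engaging:** The pins went into both holes with no measurable resistance. When the head came down on the ring it briefly pressed with about 10 N, right at the limit given for the pins, so I backed it off before turning.
- **Tightening:** The ring dragged evenly at about 0.07 N m, then the torque climbed. I stopped at 0.26 N m, and estimate the washer was wound up about 0.10–0.13 rad (home is 0.05, crushed is 0.2). I can't read the washer directly, so that comes from the torque and from how far the ring eased back. Before-and-after pictures show the ring turned about 0.55 rad.
- **Torque mismatch:** While backing off, the torque at one angle was a little higher than it had been on the way in (0.13 against roughly 0.10 N m). I couldn't explain that, but it had fallen to zero before I lifted the spanner out.
- **Return:** The spanner touched down at the same height I picked it up from, and the bar is level with its top at 0.112 m, as at the start. The final pictures show the tin, spool, webbing roll, mug and red look-alike where they were, with the gripper open and clear.

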